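# Clamp a tube insert in the shaker with the slip-clutch thumbscrew

## Task

Stand the square tube insert upright on the shaker's deck, centred between the clamp jaws with its flat sides facing them, and let go. Then turn the upright thumbscrew clockwise until its clutch slips for the first time, stop right there and let go, so that the jaws hold the insert firmly; turning on past the first slip winds the clutch up and cracks the insert. Leave the other things on the bench where they are.

Things in the scene. Friction and masses are not known exactly. Their poses are not given: they have to be found in the camera images.
- insert: white plastic tube insert: a block 56 x 56 mm, 45 mm tall, with four dark tube wells in its top and a round lifting stem, 12 mm in diameter, from the middle of the top up to 90 mm above the underside. 0.1 to 0.2 kg. Origin at the centre of its underside, z up, x and y square to its four flat sides. Starts upright on the bench.
- shaker: low white box fixed to the bench, 160 mm (x) by 270 mm (y), with a steel deck 50 mm above the bench, carrying the clamp: fixed jaw at +y, moving jaw, then grey gear housing with the upright thumbscrew at -y. Origin on the bench under the bay; x runs along the jaw faces, y from moving to fixed jaw. The clamp keeps its squeeze when let go.
- bay (a point): point on the deck where the middle of the insert's underside is to stand; axes as the shaker. The fixed aluminium jaw (80 mm long, 34 mm tall) has its face at y = +31 mm from here; the moving jaw's rubber face starts between y = -31 and -39 mm (its shims vary and are not measured), so the insert has 6 to 14 mm of free room in all.
- jaw: moving jaw: aluminium bar 70 mm long, 12 mm thick, 31 mm tall, with a black rubber facing. Origin on the deck under the middle of the bar, at the start 51 mm to the -y side of point bay. Slides to +y, 6 mm for each radian that the thumbscrew's steel collar turns clockwise, and stays where it is left.
- knob_grip (a point): grip point on the thumbscrew's upright axis: a black fluted round knob, 37 mm in diameter, 32 mm tall, white index line on top, above a steel collar 48 mm in diameter. The point is 111 mm above the bench, 109 mm to the -y side of point bay; the knob reaches 20 mm below and 12 mm above it. It can be regripped and turned without end.
- thumbscrew: the knob; origin 20 mm under point knob_grip. Clockwise from above tightens. Drag 0.38 N m while turning freely; once the insert is squeezed (after 1.0 to 2.4 rad) the torque climbs within 0.1 rad to 0.62 N m and the clutch slips: jaw and collar stand still, squeeze 40 N. At rest both readings are lower, their step is not. 0.1 rad more slip adds 4 N; it cracks at 56 N. Grip with 70 N.
- bucket: bystander: dark round metal centrifuge bucket with a domed lid, 62 mm in diameter, 70 mm tall; origin at the centre of its underside
- bottle: bystander: bottle 56 mm in diameter, 120 mm tall; origin at the centre of its underside
- tipbox: bystander: grey pipette-tip box with clear lid, 82 x 117 mm, 57 mm tall; origin at the centre of its underside

How it is judged:
On the way, in this order (a step that is already met when the one before it is completed fails the run):
1. the insert stands upright on the deck between the jaws, let go, not yet clamped (x of insert in the frame of bay between -0.012 and 0.012 m and y of insert in the frame of bay between -0.009 and 0.009 m and z of insert in the frame of bay between -0.004 and 0.004 m and angle between insert's own z axis and vertical below 0.08 rad and contact force between the fingers and insert below 0.2 N and contact force between jaw and insert below 8 N), for 0.2 s.
2. the thumbscrew has been turned up to its clutch: the jaws squeeze the insert with more than 32 N (x of insert in the frame of bay between -0.012 and 0.012 m and y of insert in the frame of bay between -0.009 and 0.009 m and z of insert in the frame of bay between -0.004 and 0.004 m and angle between insert's own z axis and vertical below 0.08 rad and contact force between jaw and insert above 32 N and contact force between the fingers and insert below 0.2 N), for 0.2 s.
At the end, for the whole second after the job is handed in: The insert stands flat and upright on the deck between the jaws (within 12 mm of the bay point along the jaws, 9 mm across, 4 mm in height, tilt under 0.08 rad), at rest, squeezed by the moving jaw with 32 to 56 N, and the robot has let go of insert and thumbscrew (all of step 2 and contact force between jaw and insert below 56 N and linear speed of insert below 0.01 m/s); the robot touches nothing.
It fails at once if the insert is cracked: squeezed by the jaw with more than 56 N, as happens when the clutch is turned about 0.4 rad past its first slip (contact force between jaw and insert above 56 N).
It fails at once if a bystander (bucket, bottle, tip box) is moved by more than 25 mm (distance of any of bucket, bottle, tipbox from where it was at the start of the episode above 0.025 m).
It also fails if it takes over 72 s, if anything falls off the work surface, if the arm or the gripper's body presses on something with over 40 N, if the wrist force passes 120 N, or if a joint passes its speed limit or range.

## Robot

A 7-joint arm with a two-finger parallel gripper is mounted at the origin on the work surface. World frame = base frame: x ahead of the robot, y to its left, z up, the work surface at z = 0. Lengths are in m, angles in rad, forces in N, time in s.
With the tool pointing down it reaches from about 0.425 to 1.025 m from the base axis. Payload 9.4 kg.
Tool frame: the origin (TCP) lies on the centre line of the jaws, within the pads' length; the fingertips stand ctrl.finger_overhang ahead of it and the grasp point (between the pads) lies 5 mm behind it (ctrl.finger_overhang is the distance from the TCP to the fingertips, in m); z points along the fingers, y is the line along which they close (so a half turn about z gives the same grasp; the last joint's range is limited). The gripper opens to 85 mm and grips with 20 to 120 N. Pads are 22 mm wide; open, the fingers measure 114 mm over their backs; the gripper's body (76 mm by 85 mm) begins 54 mm behind the grasp point. The pads swing forward as they close: fully open they stand 13 mm farther back than shut.
Start: joints at [1.118, 0.599, -0.003, 1.599, 0.002, 0.943, -0.08], TCP at [0.266, -0.674, 0.245] pointing down, gripper open.
Joint ranges: [-2.57, 2.57], [-0.35, 1.97], [-1.29, 1.29], [0.11, 2.56], [-1.05, 4.19], [0.11, 1.86], [-2.63, 2.63]. Speed limits (rad/s): [2.22, 2.22, 3.01, 3.01, 3.14, 3.14, 3.14].

## Interface

Orientations are given as a unit quaternion [w, x, y, z].
In Python, from station import status, eyes, ctrl gives the robot as it stands.
- The arm moves only by the shell command python3 -m jog 'ROWS' [OPENING]. ROWS is a JSON object whose one key "commands" holds a list that holds one entry, the list of rows, each a list of 4 numbers: the shift along the world's x, y, z in units of 30 mm (1.0 is 30 mm), then the turn about the world's z in units of 6 degrees (1.0 is 6 degrees). In form: {"commands": [[[x, y, z, turn], ...]]}. A call has 1 to 8 rows; each row shifts and turns the commanded pose from where the row before left it; what a row does not reach is not made up. A row lasts 1/8 s, in which the tool goes at most 62.5 mm and 10.7 degrees, less where a joint would pass 70% of its speed; a pose out of reach is approached as far as the arm can. A call is refused whole if a number of a shift passes 1 or a number of a turn 1, either way. A call with a gripper value outside its range is refused whole. OPENING is the opening, from 0 (shut) to 1 (fully open), set as the call begins (- or left out, the last holds). The fingers move at their own pace and stop on an object; the grip force is fixed at half the most. Time passes only in rows, so rows that do not move let the fingers close. It gives the time, the measured TCP pose, the force, the opening and the grip force at its end, in the units of the state.
- status.read_state(): the state, without advancing time (a new reading comes with each control period).
- eyes.capture(name): name is "scene" or "top" or "wrist"; returns a dict with "color" (384x512x3 uint8, red, green, blue), "mtx" (3x3 intrinsics, pixels), "camera_from_world" (4x4, takes a point from world to camera coordinates); the wrist camera has in their place "tool_from_camera" (4x4, takes a point from camera to tool coordinates, whose origin is the TCP and whose axes are the flange's). Camera axes: x right, y up, looking along -z (the intrinsics and any distortion apply to the point x, -y, -z); pixel columns grow to the right and rows downward; lengths in m; the calibration is good to about 2 mm. A picture is of the moment at which its call begins: read the wrist's pose just before it. There is no depth.
- ctrl.close_job(): hands the job in; it is judged then, once.
The state is a dict: "t": time; "joint_positions": joint angles; "joint_velocities": joint speeds; "tau": joint torques, N m; "tool_pos": TCP position; "ee_rot": TCP orientation; "wrist_force": force on the tool from outside, world axes, zero at the start; "wrist_torque": the same for the moment, N m; "finger_gap": finger opening in m; "grip_force": force on a finger pad.
Only numpy, scipy, OpenCV 4.12 (cv2) and the standard library are available. Lean on these libraries where they do the work, as an engineer would, in place of code of your own. Each camera call takes 0.05 s, during which the arm holds its last target. There are 200 camera calls.

## Working session

There is one attempt and no reset: what is moved stays moved. The work goes in short steps, Python scripts to look and compute and a shell command to move; the robot and the scene stay as the last step left them, time stands still between calls to the robot, and variables do not carry over. Pictures are saved under pics/ and viewed, at most 10 in all, crops included, and the job is handed in when it is done.

```bash
ls; mkdir -p pics
python3 - <<'E'
from station import status, eyes, ctrl
import cv2,numpy as np
s=status.read_state()
for k in s: print(k,np.round(s[k],3))
print(ctrl.finger_overhang)
for n in ("scene","top"):
    c=eyes.capture(n); cv2.imwrite(f"pics/{n}0.png",c["color"][:,:,::-1])
    np.savez(f"pics/{n}0.npz",**c); print(n,c["mtx"],np.round(c["camera_from_world"],3),c.keys())
E
```

```text
pics
t 0.0
joint_positions [ 1.118  0.6   -0.003  1.6    0.002  0.943 -0.08 ]
joint_velocities [ 0.    -0.001 -0.    -0.    -0.002  0.     0.002]
tau [-0.0000e+00 -7.7645e+01  1.5650e+00 -2.5800e+01  1.2000e-02  9.0000e-03
 -0.0000e+00]
tool_pos [ 0.266 -0.674  0.244]
ee_rot [-0.001  0.982  0.187 -0.   ]
wrist_force [ 0.196 -0.607 -0.848]
wrist_torque [ 0.031 -0.045  0.049]
grip_force 0.0
finger_gap 0.086
0.014
scene [[406.81514308   0.         254.08435709]
 [  0.         406.81514308 192.47175269]
 [  0.           0.           1.        ]] [[-0.814  0.58   0.018  0.433]
 [-0.434 -0.63   0.644  0.246]
 [ 0.385  0.516  0.765 -1.353]
 [ 0.     0.     0.     1.   ]] dict_keys(['color', 'mtx', 'camera_from_world'])
top [[356.15419867   0.         250.48999637]
 [  0.         356.15419867 187.67544923]
 [  0.           0.           1.        ]] [[ 0.014 -1.     0.005  0.068]
 [ 0.982  0.014  0.187 -0.63 ]
 [-0.187  0.002  0.982 -0.943]
 [ 0.     0.     0.     1.   ]] dict_keys(['color', 'mtx', 'camera_from_world'])
```

View pics/scene0.png

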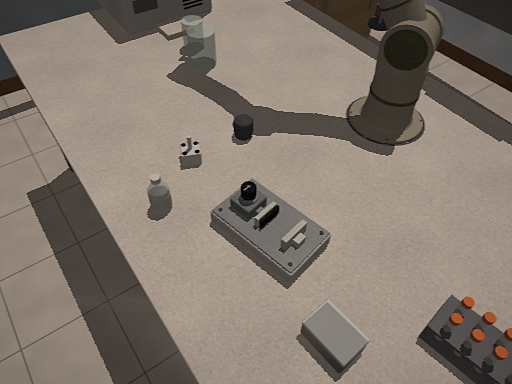

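View pics/top0.png

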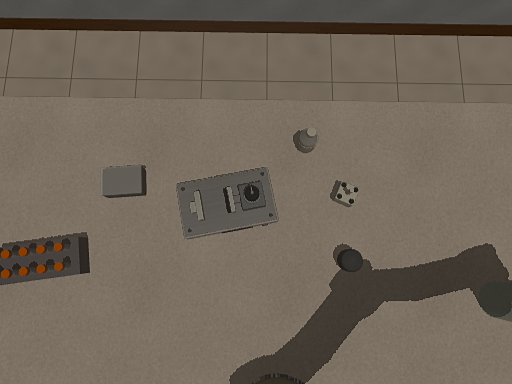

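The scene view shows the insert at (190,152), the bucket at (243,127), the bottle at (158,193), the knob at (248,190) and the tip box at (335,335). The top view shows the insert at (347,193), the knob at (251,192) and the shaker corners near (177,183), (267,168), (277,219) and (185,238). I'll enlarge both for exact features.

Run:
```python
import cv2,numpy as np
a=cv2.imread("pics/top0.png"); b=cv2.imread("pics/scene0.png")
def up(i,f): return cv2.convertScaleAbs(cv2.resize(i,None,fx=f,fy=f,interpolation=cv2.INTER_CUBIC),alpha=1.5)
A=up(a[155:245,170:370],4)   # 800x360
B=up(b[130:280,175:335],1.6*1)  
B=cv2.resize(up(b[135:195,175:275],4),None,fx=1,fy=1) # 400x240
C=up(b[190:250,235:335],4)
cv2.imwrite("pics/c1.png",np.vstack([A,np.hstack([B,C])]))
```

```text
(no output)
```

View pics/c1.png

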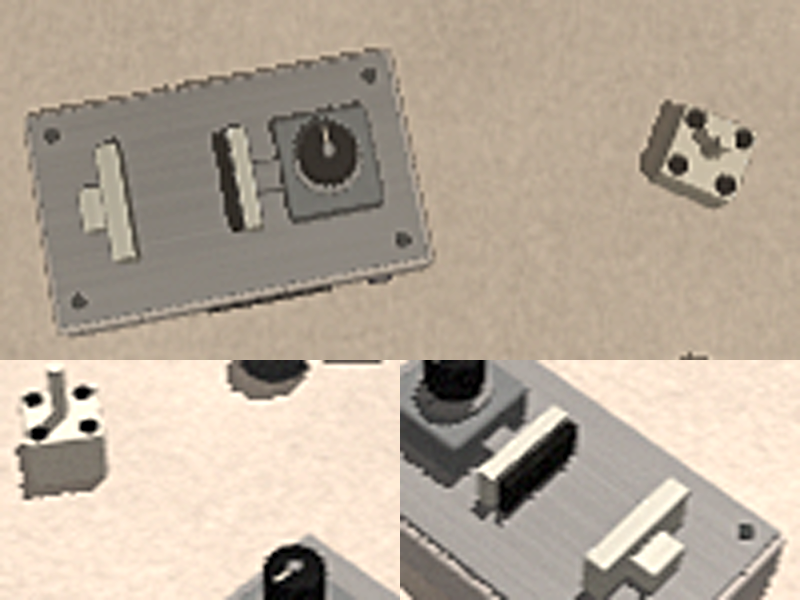

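The enlarged crop shows the four deck screws (top view) at crop px (52,136), (369,75), (403,239), (79,301), and the wells at (696,119), (744,139), (725,185), (678,165). In the scene view the wells are at crop px (33,39), (82,32), (88,66), (38,73). The stem and knob tops are clear too, so I'll triangulate.

```bash
cat > h.py <<'E'
import numpy as np
def load(f): 
    z=np.load(f); return z["mtx"],z["camera_from_world"]
def ray(K,T,p):
    d=np.array([(p[0]-K[0,2])/K[0,0],-(p[1]-K[1,2])/K[1,1],-1.])
    R=T[:3,:3]; return -R.T@T[:3,3], R.T@d
def plane(K,T,p,z):
    o,d=ray(K,T,p); return o+d*(z-o[2])/d[2]
def tri(r1,r2):
    (o1,d1),(o2,d2)=r1,r2
    s=np.linalg.lstsq(np.c_[d1,-d2],o2-o1,rcond=None)[0]
    a,b=o1+s[0]*d1,o2+s[1]*d2
    return (a+b)/2,np.linalg.norm(a-b)
E
python3 - <<'E'
from h import *
np.set_printoptions(precision=4,suppress=True)
T=load("pics/top0.npz");S=load("pics/scene0.npz")
t=lambda x,y:(170+(x-1.5)/4,155+(y-1.5)/4)
s=lambda x,y:(175+(x-1.5)/4,135+(y-1.5)/4)
c=lambda x,y:(235+(x-1.5)/4,190+(y-1.5)/4)
tw=[t(*p) for p in[(696,119),(744,139),(725,185),(678,165)]]
sw=[s(*p) for p in[(33,39),(82,32),(88,66),(38,73)]]
for i in range(4):
    print("shift",i,[tri(ray(*T,tw[j]),ray(*S,sw[(j+i)%4])) for j in range(4)])
scr=[t(*p) for p in[(52,136),(369,75),(403,239),(79,301)]]
for p in scr: print("scr",tri(ray(*T,p),ray(*S,c(347,171))), plane(*T,p,.05))
print("knob",tri(ray(*T,t(327,150)),ray(*S,s(293,212))),plane(*T,t(327,150),.123))
W=[plane(*T,p,.045) for p in tw];print(W,np.mean(W,0))
D=np.array([plane(*T,p,.05) for p in scr]); print("ctr",D.mean(0)); print(D[0]-D[1],D[3]-D[2])
# jaw top edges: fixed jaw face edge, moving rubber face edge
for n,p,z in (("fixface",(118,143),.084),("fixface2",(137,258),.084),("rub",(214,133),.081),("rub2",(232,228),.081)): print(n,plane(*T,t(*p),z))
for n,p in (("bucket",(349,260)),("bottle",(306,140)),("tip",(124,181))): print(n,plane(*T,p,.06))
E
```

```text
shift 0 [(array([ 0.6422, -0.184 ,  0.0791]), np.float64(0.00908316690581032)), (array([ 0.6153, -0.2051,  0.0652]), np.float64(0.033316805055949014)), (array([ 0.5991, -0.2147,  0.0093]), np.float64(0.012329108184610745)), (array([ 0.6277, -0.1913,  0.0281]), np.float64(0.032324100817230146))]
shift 1 [(array([ 0.6269, -0.1683,  0.0966]), np.float64(0.021462415075320096)), (array([ 0.6174, -0.2104,  0.0314]), np.float64(0.04568428772210868)), (array([ 0.6154, -0.2326, -0.0104]), np.float64(0.0220784161060188)), (array([ 0.6253, -0.1851,  0.0641]), np.float64(0.04153603680676799))]
shift 2 [(array([ 0.6293, -0.1724,  0.0647]), np.float64(0.03292387073272269)), (array([ 0.6335, -0.2301,  0.0087]), np.float64(0.012722919233316664)), (array([ 0.6133, -0.2248,  0.0282]), np.float64(0.03207301900145675)), (array([ 0.61  , -0.1708,  0.079 ]), np.float64(0.009821983499199055))]
shift 3 [(array([ 0.6451, -0.1895,  0.0452]), np.float64(0.0010927219048256112)), (array([ 0.6309, -0.2232,  0.045 ]), np.float64(0.0016956336224905407)), (array([ 0.5977, -0.2084,  0.0457]), np.float64(0.00084925209
[... 318 characters left out ...]
oat64(0.22119883519851566)) [0.5558 0.0197 0.05  ]
scr (array([0.5083, 0.2454, 0.0511]), np.float64(0.003203804168157894)) [0.5095 0.2444 0.05  ]
knob (array([0.6061, 0.0742, 0.1186]), np.float64(0.0002673191998935677)) [0.6054 0.0741 0.123 ]
[array([ 0.6456, -0.19  ,  0.045 ]), array([ 0.6315, -0.2238,  0.045 ]), array([ 0.5981, -0.2089,  0.045 ]), array([ 0.612, -0.176,  0.045])] [ 0.6218 -0.1997  0.045 ]
ctr [0.591  0.1443 0.05  ]
[-0.0477  0.2244  0.    ] [-0.0464  0.2246  0.    ]
fixface [0.6151 0.217  0.084 ]
fixface2 [0.5366 0.201  0.084 ]
rub [0.6236 0.1517 0.081 ]
rub2 [0.5581 0.1377 0.081 ]
bucket [ 0.4336 -0.1932  0.06  ]
bottle [ 0.7716 -0.0818  0.06  ]
tip [0.6432 0.4329 0.06  ]
```

Insert: (0.622, -0.200), yaw -23°, top measured at z = 0.045. Shaker: yaw 11.9°, bay about (0.583, 0.180), knob about (0.6055, 0.074). The jaw gap is about 66 mm. Now moving over the insert.

```bash
python3 -m jog '{"commands": [[[0.74,0.98,0,0],[0.74,0.98,0,0],[0.74,0.98,0,0],[0.74,0.98,0,0],[0.74,0.98,0,0],[0.74,0.98,0,0],[0.74,0.98,0,0],[0.74,0.98,0,0]]]}' 1; python3 -m jog '{"commands": [[[0.74,0.98,-0.2,0],[0.74,0.98,-0.2,0],[0.74,0.98,-0.2,0],[0.74,0.98,-0.2,0],[0.74,0.98,-0.2,0],[0.74,0.98,-0.2,0],[0.74,0.98,-0.2,0],[0,0,0,0]]]}'
cat >> h.py <<'E'
def wrist(fn):
    from station import status,eyes
    import cv2
    from scipy.spatial.transform import Rotation as R
    s=status.read_state(); c=eyes.capture("wrist"); cv2.imwrite(fn,c["color"][:,:,::-1])
    W=np.eye(4); q=s["ee_rot"]; W[:3,:3]=R.from_quat([q[1],q[2],q[3],q[0]]).as_matrix(); W[:3,3]=s["tool_pos"]
    T=np.linalg.inv(W@c["tool_from_camera"]); np.savez(fn[:-3]+"npz",mtx=c["mtx"],camera_from_world=T)
    print({k:np.round(s[k],4).tolist() for k in ("t","tool_pos","ee_rot","joint_positions","wrist_force","finger_gap")})
E
python3 -c "
from h import *
wrist('pics/w1.png')"
```

```text
t: 1.1
tool_pos: [0.4442, -0.4381, 0.245]
ee_rot: [-0.0, 0.982, 0.187, -0.0]
wrist_force: [0.6, -0.1, 0.7]
finger_gap: 0.0853
grip_force: 0.0
t: 2.1
tool_pos: [0.6007, -0.2296, 0.2023]
ee_rot: [-0.001, 0.982, 0.189, -0.0]
wrist_force: [-0.5, 0.3, -0.2]
finger_gap: 0.0853
grip_force: 0.0
{'t': 2.1, 'tool_pos': [0.6007, -0.2296, 0.2023], 'ee_rot': [-0.001, 0.9819, 0.1894, -0.0001], 'joint_positions': [0.291, 0.5475, -0.0199, 1.8347, 0.0125, 0.7605, -0.9248], 'wrist_force': [-0.5336, 0.3299, -0.211], 'finger_gap': 0.0853}
```

View pics/w1.png

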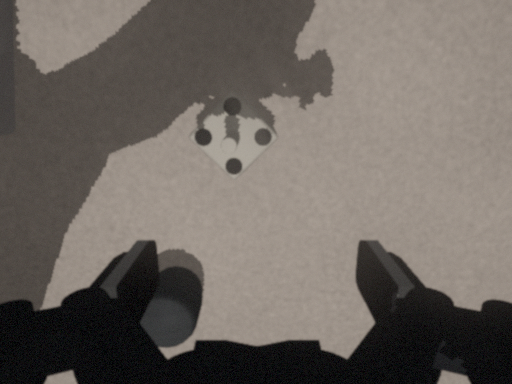

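The wrist view shows the wells at (203,137), (232,106), (263,137) and (234,166), with the stem top near (229,145).

Run:
```python
from h import *
np.set_printoptions(precision=4,suppress=True)
K=load("pics/w1.npz"); T=load("pics/top0.npz")
W=np.array([plane(*K,p,.045) for p in[(203,137),(232,106),(263,137),(234,166)]]);print(W,W.mean(0),np.degrees(np.arctan2(*(W[1]-W[0])[1::-1])),np.degrees(np.arctan2(*(W[2]-W[3])[1::-1])))
print(plane(*K,(229,145),.09))
tw=[(170+(x-1.5)/4,155+(y-1.5)/4) for x,y in [(696,119),(744,139),(725,185),(678,165)]]
for i in range(4):
  print([min([(r[1],r[0]) for r in [tri(ray(*T,tw[j]),ray(*K,p)) for p in [(203,137),(232,106),(263,137),(234,166)]]],key=lambda a:a[0]) for j in [i]])
```

```text
[[ 0.6115 -0.1763  0.045 ]
 [ 0.6449 -0.1901  0.045 ]
 [ 0.6307 -0.2239  0.045 ]
 [ 0.5977 -0.2099  0.045 ]] [ 0.6212 -0.2     0.045 ] -22.5158626053019 -22.941723755908846
[ 0.6216 -0.2001  0.09  ]
[(np.float64(0.0005680835570355471), array([ 0.6452, -0.19  ,  0.0458]))]
[(np.float64(0.0005631532704763315), array([ 0.631 , -0.2235,  0.0466]))]
[(np.float64(0.0010479787600971163), array([ 0.5979, -0.2095,  0.0446]))]
[(np.float64(0.000538679135273391), array([ 0.6118, -0.1761,  0.0454]))]
```

```bash
python3 -m jog '{"commands": [[[0.35,0.5,0,0],[0.34,0.48,0,0],[0,0,-0.9,0],[0,0,-0.9,0],[0,0,-0.9,0],[0,0,-0.9,0],[0,0,-0.9,0],[0,0,0,0]]]}'
```

```text
t: 3.15
tool_pos: [0.6191, -0.203, 0.0666]
ee_rot: [-0.001, 0.982, 0.187, -0.001]
wrist_force: [1.6, -0.2, -0.2]
finger_gap: 0.0855
grip_force: 0.0
```

```bash
python3 -m jog '{"commands": [[[0.08,0.1,0,0],[0,0,0,0]]]}'; python3 -m jog '{"commands": [[[0,0,0,0],[0,0,0,0],[0,0,0,0],[0,0,0,0],[0,0,0,0],[0,0,0,0],[0,0,0,0]]]}' 0
```

```text
t: 3.4
tool_pos: [0.6233, -0.2006, 0.0696]
ee_rot: [0.0, 0.982, 0.187, 0.001]
wrist_force: [-0.4, -0.3, 0.3]
finger_gap: 0.0851
grip_force: 0.0
t: 4.28
tool_pos: [0.6221, -0.201, 0.0681]
ee_rot: [-0.0, 0.982, 0.187, -0.0]
wrist_force: [-0.5, -0.2, -1.1]
finger_gap: 0.0103
grip_force: 58.3
```

```bash
python3 -m jog '{"commands": [[[0,0,0.95,0],[0,0,0.95,0],[0,0,0.95,0],[0,0,0.95,0],[0,0,0.95,0],[0,0,0.95,0],[0,0,0,0],[-0.1,0.9,0,0.48]]]}'; python3 -m jog '{"commands": [[[-0.1,0.95,0,0.48],[-0.1,0.95,0,0.48],[-0.1,0.95,0,0.48],[-0.1,0.95,0,0.48],[-0.1,0.95,0,0.48],[-0.1,0.95,0,0.48],[-0.1,0.95,0,0.48],[-0.1,0.95,0,0.48]]]}';  python3 -m jog '{"commands": [[[-0.1,0.95,0,0.48],[-0.1,0.95,0,0.48],[-0.1,0.95,0,0.48],[-0.1,0.95,0,0.5],[0,0,0,0],[0,0,0,0],[0,0,0,0]]]}'
python3 -c "
from h import *
wrist('pics/w2.png')
from station import eyes
import cv2
for n in ('scene','top'):
    c=eyes.capture(n); cv2.imwrite(f'pics/{n}1.png',c['color'][:,:,::-1])
"
```

```text
t: 5.28
tool_pos: [0.6185, -0.1757, 0.2385]
ee_rot: [0.001, 0.978, 0.21, -0.0]
wrist_force: [0.3, -0.1, -0.9]
finger_gap: 0.0101
grip_force: 58.5
t: 6.28
tool_pos: [0.595, 0.0559, 0.2393]
ee_rot: [0.0, 0.915, 0.404, 0.0]
wrist_force: [0.5, -0.7, -1.3]
finger_gap: 0.0103
grip_force: 58.6
t: 7.15
tool_pos: [0.5834, 0.167, 0.2392]
ee_rot: [0.0, 0.87, 0.493, -0.0]
wrist_force: [-0.1, -0.7, -0.5]
finger_gap: 0.0105
grip_force: 58.5
{'t': 7.15, 'tool_pos': [0.5834, 0.167, 0.2392], 'ee_rot': [0.0003, 0.8703, 0.4925, -0.0002], 'joint_positions': [-0.2246, 0.4715, -0.2129, 1.8756, 0.1339, 0.8085, -1.0485], 'wrist_force': [-0.0714, -0.7337, -0.4795], 'finger_gap': 0.0105}
```

View pics/w2.png

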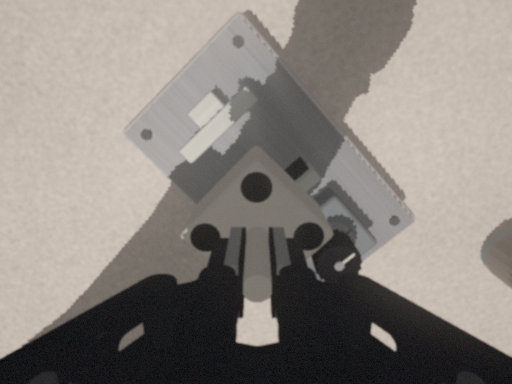

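The insert is held. Its wells are at (257,187), (205,237) and (308,237); the deck screws are at (239,41), (147,134) and (394,221). The knob index is at (345,262).

Run:
```python
from h import *
np.set_printoptions(precision=4,suppress=True)
K=load("pics/w2.npz"); T=load("pics/top0.npz")
w=np.array([plane(*K,p,.2392-.023) for p in[(205,237),(257,187),(308,237)]]);print("wells",w)
ang=lambda v:np.degrees(np.arctan2(v[1],v[0]))
print("insert yaw",ang(w[1]-w[0]),ang(w[2]-w[1]),np.linalg.norm(w[1]-w[0]),"ctr",(w[0]+w[2])/2)
D=np.array([plane(*K,p,.05) for p in[(147,134),(239,41),(394,221)]]);print(D)
print("shaker yaw+90",ang(D[0]-D[1]),ang(D[1]-D[2]),"ctr",(D[0]+D[2])/2)
tw=[(170+(x-1.5)/4,155+(y-1.5)/4) for x,y in[(52,136),(369,75),(403,239),(79,301)]]
for a,b in ((0,(239,41)),(3,(147,134)),(0,(147,134)),(1,(394,221))): print(tri(ray(*T,tw[a]),ray(*K,b)))
print("fixed jaw lower-right top edge", [plane(*K,p,.084) for p in((187,163),(258,100))])
```

```text
wells [[0.5609 0.1791 0.2162]
 [0.5963 0.188  0.2162]
 [0.6047 0.1528 0.2162]]
insert yaw 14.185068535254462 -76.53092269063194 0.036485817902817345 ctr [0.5828 0.1659 0.2162]
[[0.5087 0.2441 0.05  ]
 [0.6265 0.2688 0.05  ]
 [0.6729 0.0425 0.05  ]]
shaker yaw+90 -168.17857241231724 101.58830770909701 ctr [0.5908 0.1433 0.05  ]
(array([0.6265, 0.2696, 0.0452]), np.float64(0.00032603585584111154))
(array([0.5094, 0.244 , 0.0519]), np.float64(1.879261090138344e-05))
(array([0.5849, 0.2298, 0.2673]), np.float64(0.005234569006645429))
(array([0.6724, 0.0446, 0.0535]), np.float64(0.00016783763572180614))
fixed jaw lower-right top edge [array([0.5354, 0.2041, 0.084 ]), array([0.6155, 0.218 , 0.084 ])]
```

```bash
python3 -m jog '{"commands": [[[0,0.2,0,-0.2],[0,0.2,0,-0.2],[0,0,-0.7,0],[0,0,-0.7,0],[0,0,-0.7,0],[0,0,-0.7,0],[0,0,0,0],[0,0,0,0]]]}'
python3 -c "
from h import *
wrist('pics/w3.png')
from station import eyes
import cv2
c=eyes.capture('scene'); t=eyes.capture('top'); np.savez('pics/s3.npz',mtx=c['mtx'],camera_from_world=c['camera_from_world'])
w=cv2.imread('pics/w3.png')
u=lambda i,f:cv2.convertScaleAbs(cv2.resize(i,None,fx=f,fy=f,interpolation=cv2.INTER_CUBIC),alpha=1.5)
a=u(c['color'][150:250,210:310,::-1],3); b=u(t['color'][155:255,170:270,::-1],3)
cv2.imwrite('pics/c3.png',np.hstack([np.vstack([a,b]),u(w[:,:480],1.04)[:600,:500] if 0 else cv2.copyMakeBorder(cv2.resize(w,(500,375)),0,225,0,0,0)]))
"
```

```text
t: 8.3
tool_pos: [0.5835, 0.1805, 0.1559]
ee_rot: [0.0, 0.88, 0.475, 0.0]
wrist_force: [0.6, 0.5, -1.5]
finger_gap: 0.0108
grip_force: 58.6
{'t': 8.3, 'tool_pos': [0.5835, 0.1805, 0.1559], 'ee_rot': [0.0, 0.8801, 0.4748, 0.0003], 'joint_positions': [-0.271, 0.5767, -0.1799, 1.9389, 0.1643, 0.6393, -1.1359], 'wrist_force': [0.5523, 0.5016, -1.4605], 'finger_gap': 0.0108}
```

View pics/c3.png

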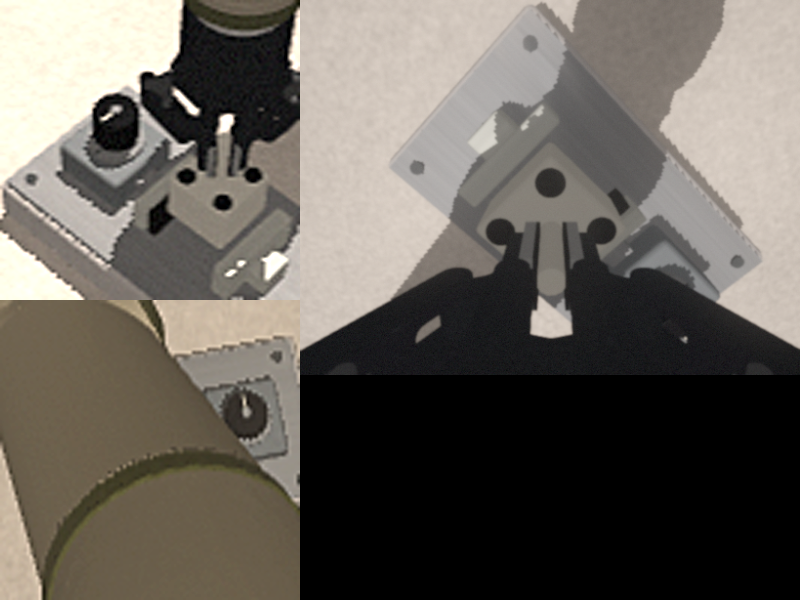

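The insert hangs square between the jaws, with gaps visible on both sides. Lowering.

```bash
python3 -m jog '{"commands": [[[0,-0.04,-0.4,0],[0,0,-0.4,0],[0,0,-0.3,0],[0,0,0,0]]]}';python3 -m jog '{"commands": [[[0,0,-0.1,0],[0,0,0,0]]]}'
```

```text
t: 8.95
tool_pos: [0.5826, 0.1786, 0.1211]
ee_rot: [-0.0, 0.88, 0.475, -0.001]
wrist_force: [0.6, 0.8, -1.5]
finger_gap: 0.0102
grip_force: 58.6
t: 9.2
tool_pos: [0.5832, 0.1788, 0.1193]
ee_rot: [0.0, 0.88, 0.475, 0.0]
wrist_force: [0.1, -0.5, -1.3]
finger_gap: 0.0104
grip_force: 58.6
```

```bash
python3 -m jog '{"commands": [[[0,0,-0.05,0],[0,0,0,0]]]}'; python3 -m jog '{"commands": [[[0,0,-0.04,0],[0,0,0,0]]]}'
```

```text
t: 9.45
tool_pos: [0.5833, 0.1788, 0.1179]
ee_rot: [0.0, 0.88, 0.475, 0.0]
wrist_force: [-0.1, -0.2, -1.4]
finger_gap: 0.0102
grip_force: 58.8
t: 9.7
tool_pos: [0.5833, 0.1789, 0.1178]
ee_rot: [0.0, 0.88, 0.475, 0.0]
wrist_force: [-3.5, -0.0, 9.3]
finger_gap: 0.0102
grip_force: 60.3
```

Contact at about 9 N. Releasing, then rising.

```bash
python3 -m jog '{"commands": [[[0,0,0.03,0],[0,0,0,0],[0,0,0,0],[0,0,0,0],[0,0,0,0],[0,0,0,0],[0,0,0,0]]]}' 1; python3 -m jog '{"commands": [[[0,0,0.5,0],[0,0,0.9,0],[0,0,0.9,0],[0,0,0.9,0],[0,0,0.4,0],[0.35,-0.95,0,0],[0.35,-0.95,0,0],[0,0,0,0]]]}'
python3 -c "
from h import *
wrist('pics/w4.png')
from station import eyes
import cv2
c=eyes.capture('scene'); np.savez('pics/s4.npz',mtx=c['mtx'],camera_from_world=c['camera_from_world'])
w=cv2.imread('pics/w4.png')
a=cv2.convertScaleAbs(cv2.resize(c['color'][140:265,200:325,::-1],None,fx=2,fy=2,interpolation=cv2.INTER_CUBIC),alpha=1.3)
cv2.imwrite('pics/c4.png',np.hstack([w,cv2.copyMakeBorder(a,0,134,0,0,0)]))
"
```

```text
t: 10.58
tool_pos: [0.5832, 0.1788, 0.1175]
ee_rot: [0.0, 0.88, 0.475, -0.0]
wrist_force: [0.2, -0.4, 1.1]
finger_gap: 0.0852
grip_force: 0.0
t: 11.58
tool_pos: [0.6047, 0.1188, 0.2253]
ee_rot: [0.001, 0.881, 0.473, -0.0]
wrist_force: [0.4, -0.0, -1.0]
finger_gap: 0.0855
grip_force: 0.0
{'t': 11.575, 'tool_pos': [0.6047, 0.1188, 0.2253], 'ee_rot': [0.0006, 0.881, 0.473, -0.0004], 'joint_positions': [-0.1512, 0.4973, -0.1974, 1.8682, 0.134, 0.7894, -1.0052], 'wrist_force': [0.4062, -0.0231, -1.011], 'finger_gap': 0.0855}
```

View pics/c4.png

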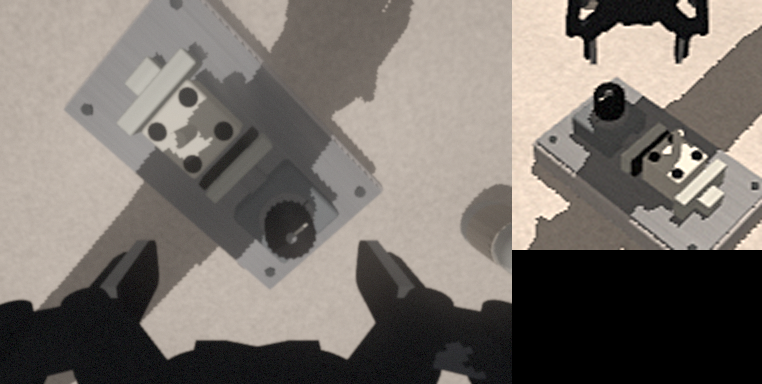

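The insert stands square between the jaws and is free of the gripper. Wells are at (188,97), (157,131), (193,164) and (223,130); the knob top centre is near (290,229).

Run:
```python
from h import *
import cv2
np.set_printoptions(precision=4,suppress=True)
K=load("pics/w4.npz"); S=load("pics/s4.npz")
W=np.array([plane(*K,p,.095) for p in[(188,97),(157,131),(193,164),(223,130)]]);print("insert",W.mean(0),[np.degrees(np.arctan2(*(W[0]-W[1])[1::-1])),np.degrees(np.arctan2(*(W[3]-W[2])[1::-1]))])
g=cv2.cvtColor(cv2.imread("pics/w4.png"),cv2.COLOR_BGR2GRAY)
m=np.zeros_like(g);m[195:265,255:325]=(g[195:265,255:325]<52)*255
c=max(cv2.findContours(m,0,2)[0],key=cv2.contourArea);print(cv2.minEnclosingCircle(c),cv2.boundingRect(c))
for p in((290,229),(291,231)): print("knob",plane(*K,p,.123),plane(*K,p,.111))
sk=(200+(607-512)/2,140+93/2)
T=load("pics/top0.npz")
kt=(170+(327-1.5)/4,155+(150-1.5)/4)
print(tri(ray(*K,(291,231)),ray(*S,sk)),tri(ray(*K,(291,231)),ray(*T,kt)))
b=W.mean(0)-np.array([.5828,.18,0.095]);print("insert in bay",b[0]*.979+b[1]*.204,-.204*b[0]+.979*b[1])
```

```text
insert [0.5832 0.1784 0.095 ] [np.float64(11.570405704907524), np.float64(14.068775415297207)]
((288.16986083984375, 227.7918701171875), 27.192054748535156) (265, 201, 48, 51)
knob [0.6083 0.0784 0.123 ] [0.6065 0.0733 0.111 ]
knob [0.6081 0.0766 0.123 ] [0.6063 0.0714 0.111 ]
(array([0.6093, 0.0785, 0.1286]), np.float64(0.001349897328456085)) (array([0.6068, 0.0739, 0.1163]), np.float64(0.0005986223839976787))
insert in bay 3.0944209169089906e-05 -0.0016514009431404673
```

```bash
python3 -m jog '{"commands": [[[0.02,-0.75,0,1],[0.02,-0.75,0,1],[0,0,0,1],[0,0,0,1],[0,0,0,1],[0,0,0,1],[0,0,0,1],[0,0,0,1]]]}' 1; python3 -m jog '{"commands": [[[0,0,0,1],[0,0,0,1],[0,0,0,1],[0,0,0,1],[0,0,0,1],[0,0,0,1],[0,0,0,1],[0,0,0,0]]]}'; python3 -m jog '{"commands": [[[0,0,-0.6,0],[0,0,-0.6,0],[0,0,-0.6,0],[0,0,0,0],[0,0,0,0]]]}'
python3 -c "
from h import *
wrist('pics/w5.png')
from station import eyes
import cv2
c=eyes.capture('scene');t=eyes.capture('top')
w=cv2.imread('pics/w5.png')
f=lambda i:cv2.convertScaleAbs(cv2.resize(i,None,fx=2,fy=2,interpolation=cv2.INTER_CUBIC),alpha=1.3)
cv2.imwrite('pics/c5.png',np.hstack([w,np.vstack([f(c['color'][140:265,200:325,::-1]),f(t['color'][155:222,180:305,::-1])])]))
"
```

```text
t: 12.68
tool_pos: [0.6049, 0.0783, 0.2255]
ee_rot: [-0.0, 0.609, 0.793, 0.0]
wrist_force: [-0.4, -0.6, -0.7]
finger_gap: 0.0853
grip_force: 0.0
t: 13.68
tool_pos: [0.605, 0.0779, 0.2254]
ee_rot: [-0.0, 0.286, 0.958, 0.0]
wrist_force: [0.5, -0.4, 0.1]
finger_gap: 0.0854
grip_force: 0.0
t: 14.3
tool_pos: [0.6055, 0.0771, 0.1714]
ee_rot: [-0.0, 0.287, 0.958, 0.0]
wrist_force: [0.3, 0.7, 0.3]
finger_gap: 0.0854
grip_force: 0.0
{'t': 14.3, 'tool_pos': [0.6055, 0.0771, 0.1714], 'ee_rot': [-0.0001, 0.2865, 0.9581, 0.0001], 'joint_positions': [0.173, 0.6137, -0.5904, 1.9103, 0.4826, 0.7621, 0.2991], 'wrist_force': [0.3022, 0.6812, 0.2765], 'finger_gap': 0.0854}
```

View pics/c5.png

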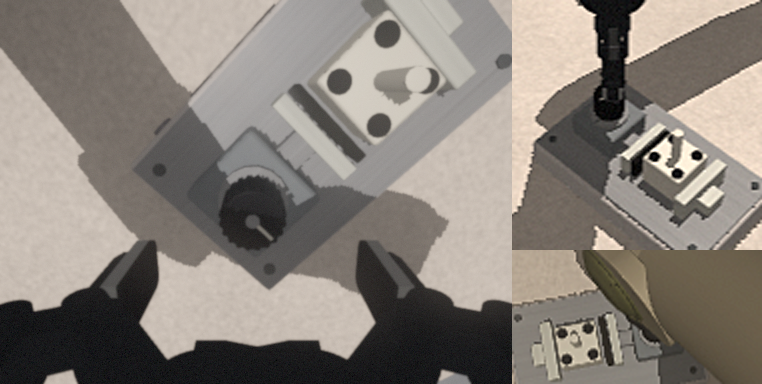

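The knob top centre, where the index line starts, is at (252,222); the index tip is at (272,240). The insert stands square with a gap at the rubber.

Run:
```python
from h import *
np.set_printoptions(precision=4,suppress=True)
K=load("pics/w5.npz");T=load("pics/top0.npz")
kt=(170+(327-1.5)/4,155+(150-1.5)/4)
print(plane(*K,(252,222),.123),tri(ray(*K,(252,222)),ray(*T,kt)))
K4=load("pics/w4.npz")
for p in ((291,236),(291,240)): print(tri(ray(*K,(252,222)),ray(*K4,p)))
```

```text
[0.606  0.0724 0.123 ] (array([0.6041, 0.074 , 0.1293]), np.float64(0.00045053880929858946))
(array([0.606 , 0.0726, 0.1226]), np.float64(0.0006871234851327659))
(array([0.6048, 0.073 , 0.1275]), np.float64(0.0010805621437940086))
```

```bash
python3 -m jog '{"commands": [[[0.02,-0.15,0,0],[0,0,-0.5,0],[0,0,-0.5,0],[0,0,-0.5,0],[0,0,-0.5,0],[0,0,-0.1,0],[0,0,0,0]]]}'; python3 -m jog '{"commands": [[[0,0,0,0],[0,0,0,0],[0,0,0,0],[0,0,0,0],[0,0,0,0],[0,0,0,0]]]}' 0
cat > r.py <<'E'
from station import status
import numpy as np
s=status.read_state()
for k in ("t","tool_pos","wrist_force","wrist_torque","grip_force","finger_gap"): print(k,np.round(s[k],4))
q=s["ee_rot"];print("yaw",round(float(np.degrees(2*np.arctan2(q[2],q[1]))),2),"j7",round(float(s["joint_positions"][6]),3))
E
python3 r.py
```

```text
t: 15.32
tool_pos: [0.6059, 0.0725, 0.1082]
ee_rot: [-0.0, 0.286, 0.958, -0.0]
wrist_force: [-0.2, 0.6, 0.8]
finger_gap: 0.0856
grip_force: 0.0
t: 16.08
tool_pos: [0.6067, 0.073, 0.1094]
ee_rot: [0.001, 0.286, 0.958, 0.001]
wrist_force: [0.2, 1.1, 5.6]
finger_gap: 0.0353
grip_force: 59.3
t 16.075
tool_pos [0.6067 0.073  0.1094]
wrist_force [0.1538 1.1167 5.5844]
wrist_torque [0.2267 0.0382 0.0032]
grip_force 59.3402
finger_gap 0.0353
yaw 146.71 j7 0.238
```

Gripped, with little side load. Turning clockwise, in rows of negative turn.

```bash
python3 -m jog '{"commands": [[[0,0,0,-0.8],[0,0,0,-0.8],[0,0,0,-0.8],[0,0,0,-0.8]]]}' >/dev/null; python3 r.py; python3 -m jog '{"commands": [[[0,0,0,-0.8],[0,0,0,-0.8],[0,0,0,-0.8],[0,0,0,-0.8]]]}'>/dev/null; python3 r.py
```

```text
t 16.575
tool_pos [0.6064 0.0727 0.1094]
wrist_force [-1.2905 -0.1546  5.9051]
wrist_torque [-0.0183  0.2881  0.3857]
grip_force 59.1387
finger_gap 0.0355
yaw 127.41 j7 -0.017
t 17.075
tool_pos [0.6061 0.0725 0.1094]
wrist_force [-0.9132  0.2506  6.7499]
wrist_torque [-0.077   0.5783  0.3659]
grip_force 59.1713
finger_gap 0.0351
yaw 108.2 j7 -0.265
```

```bash
python3 -m jog '{"commands": [[[0,0,0,-0.8],[0,0,0,-0.8],[0,0,0,-0.6]]]}' >/dev/null; python3 r.py|grep -E "torque|yaw"; python3 -m jog '{"commands": [[[0,0,0,-0.5],[0,0,0,-0.5]]]}'>/dev/null; python3 r.py|grep -E "torque|yaw"
```

```text
wrist_torque [-0.1072  0.771   0.3784]
yaw 95.03 j7 -0.432
wrist_torque [-0.0505  0.8672  0.4328]
yaw 89.07 j7 -0.506
```

```bash
python3 -m jog '{"commands": [[[0,0,0,-0.5],[0,0,0,-0.5]]]}'>/dev/null; python3 r.py|grep -E "torque|yaw"
```

```text
wrist_torque [0.012  0.9487 0.3954]
yaw 83.07 j7 -0.58
```

```bash
python3 -m jog '{"commands": [[[0,0,0,-0.5],[0,0,0,-0.5]]]}'>/dev/null; python3 r.py|grep -E "torque|yaw"
```

```text
wrist_torque [0.0133 1.0001 0.441 ]
yaw 77.07 j7 -0.654
```

```bash
python3 -m jog '{"commands": [[[0,0,0,-0.5],[0,0,0,-0.5]]]}'>/dev/null; python3 r.py|grep -E "torque|yaw|force"
```

```text
wrist_force [-4.4453  0.2102  9.4147]
wrist_torque [-0.0016  1.116   0.391 ]
grip_force 59.3693
yaw 71.07 j7 -0.728
```

```bash
python3 -m jog '{"commands": [[[0,0,0,-0.5],[0,0,0,-0.5]]]}'>/dev/null; python3 r.py|grep -E "torque|yaw|force"
```

```text
wrist_force [-4.6401 -0.1033  9.1782]
wrist_torque [0.0483 1.1722 0.388 ]
grip_force 59.4025
yaw 65.07 j7 -0.801
```

```bash
python3 -m jog '{"commands": [[[0,0,0,-0.5],[0,0,0,-0.5]]]}'>/dev/null; python3 r.py|grep -E "torque|yaw"
```

```text
wrist_torque [0.109  1.2604 0.4173]
yaw 59.08 j7 -0.873
```

```bash
python3 -m jog '{"commands": [[[0,0,0,-0.5],[0,0,0,-0.5]]]}'>/dev/null; python3 r.py|grep -E "torque|yaw"
```

```text
wrist_torque [0.1431 1.3219 0.6693]
yaw 53.1 j7 -0.945
```

The torque stepped from 0.40 to 0.67. I'll confirm it with a still reading and a look at the jaw.

```bash
python3 -m jog '{"commands": [[[0,0,0,0]]]}'>/dev/null; python3 r.py|grep -E "torque|yaw"; python3 -m jog '{"commands": [[[0,0,0,-0.25]]]}'>/dev/null; python3 r.py|grep -E "torque|yaw"
```

```text
wrist_torque [0.0962 1.3021 0.1163]
yaw 53.13 j7 -0.945
wrist_torque [0.1747 1.3078 0.6901]
yaw 51.69 j7 -0.962
```

The plateau is at about 0.68 N m, so the clutch has slipped. Stopping here, letting go and rising clear.

```bash
python3 -m jog '{"commands": [[[0,0,0,0],[0,0,0,0],[0,0,0,0],[0,0,0,0],[0,0,0,0],[0,0,0,0]]]}' 1; python3 -m jog '{"commands": [[[0,0,0.5,0],[0,0,0.9,0],[0,0,0.9,0],[0,0,0.9,0],[0,0,0.5,0],[0,0,0,0],[0,0,0,0]]]}'
python3 -c "
from h import *
wrist('pics/w6.png')
from station import eyes
import cv2
c=eyes.capture('scene');t=eyes.capture('top')
w=cv2.imread('pics/w6.png')
f=lambda i:cv2.convertScaleAbs(cv2.resize(i,None,fx=2,fy=2,interpolation=cv2.INTER_CUBIC),alpha=1.3)
cv2.imwrite('pics/c6.png',np.hstack([w,np.vstack([f(c['color'][140:265,200:325,::-1]),f(t['color'][155:222,180:305,::-1])])]))
"
```

```text
t: 20.2
tool_pos: [0.606, 0.0723, 0.1084]
ee_rot: [-0.0, 0.9, 0.435, -0.0]
wrist_force: [0.8, -0.2, -0.6]
finger_gap: 0.0855
grip_force: 0.0
t: 21.08
tool_pos: [0.6055, 0.0722, 0.2188]
ee_rot: [-0.0, 0.9, 0.435, -0.001]
wrist_force: [0.2, 0.0, 0.6]
finger_gap: 0.0855
grip_force: 0.0
{'t': 21.075, 'tool_pos': [0.6055, 0.0722, 0.2188], 'ee_rot': [-0.0001, 0.9003, 0.4352, -0.0006], 'joint_positions': [-0.153, 0.4925, -0.0852, 1.8935, 0.0585, 0.7591, -0.9408], 'wrist_force': [0.2185, 0.0052, 0.6275], 'finger_gap': 0.0855}
```

View pics/c6.png

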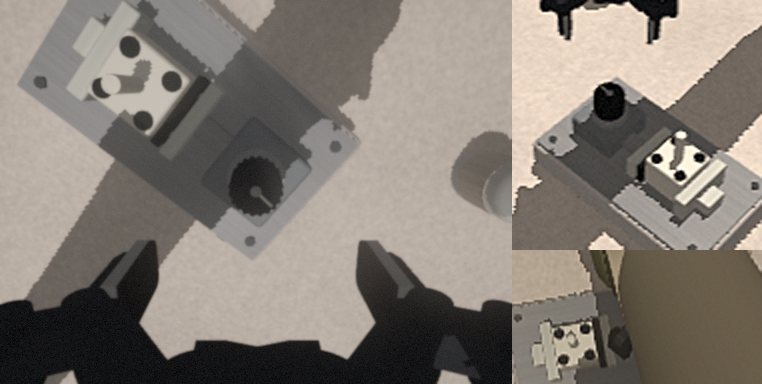

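The insert is upright with both jaws closed on it, the gripper is clear and the bystanders haven't moved. The jaw travel of about 9.9 mm matches the measured free room.

```bash
python3 -c "
from station import ctrl
print(ctrl.close_job())"
```

```text
the job is handed in; nothing more can be done
None
```

I stood the insert upright and square between the jaws, turned the thumbscrew clockwise until the clutch slipped (torque 0.40 to 0.68 N m after about 1.65 rad), let go and handed the job in at 21 s; the squeeze was not measured directly and no verdict came back.

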